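Switch on the green inspection lamp

TASK

Switch on the green inspection lamp so that the fresh clay vase in front of it can be checked: put a fingertip down into the slot in the lamp's top and slide the small white switch all the way towards the lens. Leave the orange lamp switched off.

Things in the scene. Friction and masses are not known exactly. Their poses are not given: they have to be found in the camera images.
- green_lamp: Green lamp, fixed to the bench (an orange twin lies beside it, left or right). Origin: centre of its underside, x towards the lens, z up. Body 240 (x) by 80 mm, top at z = 50; black head 104 wide, 62 high at x = 120 to 160. Slot in its top: x = -75 to 25, y = -18 to 18, floor at z = 40 (10 deep). In it a white switch nub 10 (x) by 24 mm, top flush; open slot on its tail (-x) side for a fingertip.
- green_switch (a joint): Slide switch (white nub) of the green lamp, m: 0 = off, 0.022 = fully on, stopped at the lens end. The nub's centre is at x = -4 mm + this value, y = 0 in the lamp's frame. Starts at 0 to 0.004, slides along the lamp's +x at about 1 to 2 N and stays where left. When off, 66 mm of slot (x = -75 to -9) is open behind it.
- orange_switch (a joint): Slide switch of the orange lamp, built alike: 0 = off, 0.022 = fully on. It starts within 0.004 of off.

How it is judged (in metres and radians):
At the end, for the whole second after the job is handed in: The green lamp's switch is within 5 mm of fully on (joint above 0.017 of 0.022) and the orange lamp's switch is still off (below 0.007) (value of joint green_switch above 0.017 m and value of joint orange_switch below 0.007 m); the robot touches nothing.
It fails at once if the orange lamp was switched on (value of joint orange_switch above 0.012 m).
It also fails if it takes over 30 s, if anything falls off the work surface, if the arm or the gripper's body presses on something with over 40 N, if the wrist force passes 120 N, or if a joint passes its speed limit or range.

ROBOT

A 7-joint arm with a two-finger parallel gripper is mounted at the origin on the work surface. World frame = base frame: x ahead of the robot, y to its left, z up, the work surface at z = 0. Lengths are in mm, angles in rad, forces in N, time in s.
With the tool pointing down it reaches from about 400 to 875 mm from the base axis. Payload 4.4 kg.
Tool frame: the origin (TCP) lies at the very end of the fingers, on their centre line; the grasp point (between the pads) lies 19 mm behind it; z points along the fingers, y is the line along which they close (so a half turn about z gives the same grasp; the last joint's range is limited). The gripper opens to 85 mm and grips with 20 to 120 N. Pads are 22 mm wide; open, the fingers measure 114 mm over their backs; the gripper's body (76 mm by 85 mm) begins 54 mm behind the grasp point. The pads swing forward as they close: fully open they stand 13 mm farther back than shut.
Start: joints at [-1.316, 0.628, 0.038, 1.517, -0.027, 0.996, -0.02], TCP at [204.938, 616.862, 231.313] pointing down, gripper open.
Joint ranges: [-3.06, 3.06], [-0.37, 2.12], [-1.25, 1.32], [0.18, 2.47], [-1.1, 4.24], [0.23, 1.98], [-2.94, 2.94]. Speed limits (rad/s): [2.57, 2.57, 3.14, 3.14, 3.14, 3.14, 3.14].

INTERFACE

Orientations are given as [roll, pitch, yaw] about the fixed x, y, z axes, in that order (R = Rz(yaw) Ry(pitch) Rx(roll)).
In Python, from cell import ctrl gives the robot as it stands.
- The arm moves only by the tool step_arm, never from a script. Its argument "series" is a list that holds one entry, the list of rows, each a list of 7 numbers: the turn, a rotation vector about the tool's x, y, z as a fraction of full scale, then the shift along the tool's x, y, z as a fraction of full scale, then the closure, from 0 (fully open) to 1 (shut). In form: [[[ax, ay, az, tx, ty, tz, gripper], ...]]. A call has 1 to 12 rows; each row shifts and turns the commanded pose from where the row before left it, along the tool's axes as they then stand; what a row does not reach is not made up. Full scale, the value 1, is 150 mm for a shift and 45 degrees for a turn. A row lasts 1/10 s, in which the tool goes at most 50 mm and 8.59 degrees, less where a joint would pass 70% of its speed; a pose out of reach is approached as far as the arm can. A call with a number of a shift or a turn outside -1 to 1 is refused whole. A call with a gripper value outside its range is refused whole. The fingers move at their own pace and stop on an object; the grip force is fixed at half the most. Time passes only in rows, so rows that do not move let the fingers close. It gives the time, the measured TCP pose, the force, the opening and the grip force at its end, in the units of the state.
- ctrl.read_state(): the state, without advancing time (a new reading comes with each control period).
- ctrl.get_image(name): name is "side" or "top"; returns a dict with "img" (400x640x3 uint8, red, green, blue), "fx", "fy", "cx", "cy" (pixels), "R" (3x3) and "t" (3): a world point X has camera coordinates R X + t. Camera axes: x right, y down, z forward; pixel columns grow to the right and rows downward; lengths in mm; the calibration is good to about 2 mm. A picture is of the moment at which its call begins. There is no depth.
- ctrl.finish_job(): hands the job in; it is judged then, once.
Trained networks look in a picture, given as the dict that the camera call returned (one of the last four; its "shot" number tells which), for a name from the list of things; names that differ only in an ending like _2 or _b are one class to them, and where a whole thing is asked for, a point or a joint stands for the part that bears it (a point fixed in the world has none). Each returns a list of dicts, best first, with "score" (0 to 1); they miss things now and then, are a little off and sometimes report something else, mostly with a low value. They report only what shows in the picture. A call takes as long as a camera call.
- ctrl.recognise(picture, thing): "centre" ([column, row] in pixels, amid what is visible of it).
The state is a dict: "clock": time; "qpos": joint angles; "qd": joint speeds; "tau": joint torques, N m; "eef_pos": TCP position; "tool_rot": TCP orientation; "force": force on the tool from outside, world axes, zero at the start; "torque": the same for the moment, N m; "width": finger opening in mm; "gripper_force": force on a finger pad.
Only numpy, scipy, OpenCV 4.12 (cv2) and the standard library are available. Lean on these libraries where they do the work, as an engineer would, in place of code of your own. Each camera call takes 0.05 s, during which the arm holds its last target. There are 200 camera calls.

## Working session

There is one attempt and no reset: what is moved stays moved. The work goes in short steps, Python scripts to look and compute and a tool call to move; the robot and the scene stay as the last step left them, time stands still between calls to the robot, and variables do not carry over. Pictures are saved under pics/ and viewed, at most 10 in all, crops included, and the job is handed in when it is done.

Besides the shell and the picture viewer there is one more tool, called after "Request:" as name(argument=value, ...), one argument or row to a line, values as JSON. step_arm: Moves the arm, as the interface text tells. Shift numbers are shares of 150 mm and turn numbers shares of 45 degrees, none past 1 either way. Its arguments: {"type":"object","properties":{"series":{"type":"array","items":{"type":"array","items":{"type":"array","items":{"type":"number","minimum":-1,"maximum":1}}}}},"required":["series"]}

```bash
mkdir -p pics
python3 - <<'E'
from cell import ctrl
import cv2,numpy as np
s=ctrl.read_state();print(s['eef_pos'],s['tool_rot'],s['width'])
for n in("top","side"):
    p=ctrl.get_image(n);cv2.imwrite(f"pics/{n}0.png",p["img"][:,:,::-1])
    np.savez(f"{n}0.npz",**{k:p[k] for k in("img","fx","fy","cx","cy","R","t")})
    print(n,p["fx"],p["cx"],p["cy"],np.round(p["R"],3).tolist(),p["t"])
    for t in("green_lamp","green_switch"):
        print(t,ctrl.recognise(p,t)[:3])
E
```

```text
[204.70383611 616.26881189 230.36667626] [-3.13968475e+00  5.51902847e-06  2.82084709e+00] 85.07278223443133
top 471.53083941945266 312.42269050296323 199.45947982464574 [[-0.022, -0.999, -0.033], [-0.985, 0.027, -0.171], [0.172, 0.028, -0.985]] [ 15.44133791 537.40556409 735.38001157]
green_lamp [{'centre': [205.2, 196.3], 'score': 0.97}]
green_switch []
side 362.16405436631237 324.95324367589177 200.5056310333162 [[0.737, -0.676, 0.007], [-0.502, -0.554, -0.665], [0.454, 0.486, -0.747]] [-417.46655577  311.13900987  502.50984377]
green_lamp [{'centre': [260.4, 165.2], 'score': 0.78}]
green_switch [{'centre': [252.1, 161.1], 'score': 0.58}]
```

View pics/top0.png

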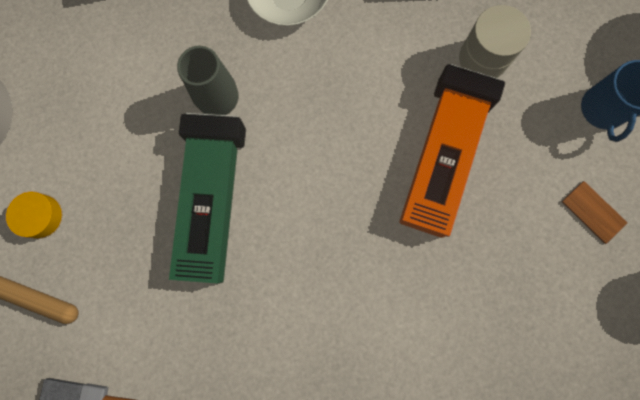

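View pics/side0.png

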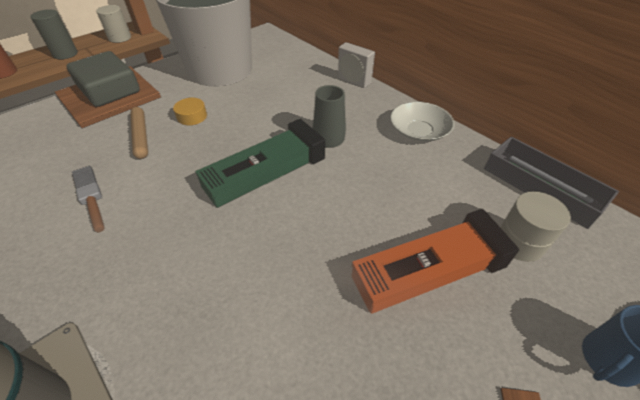

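The top view shows the green lamp on the left, lens up the image (+x). Its slot spans about rows 195–253 near column 201, with the nub at about (202, 210). The orange lamp is on the right at about (452, 150). The side view agrees, with the green nub at about (253, 160). Next I'll measure the slot.

```bash
cat > h.py <<'E'
import numpy as np,cv2
def bp(p,uv,z):
    d=p["R"].T@np.array([(uv[0]-p["cx"])/p["fx"],(uv[1]-p["cy"])/p["fy"],1]);c=-p["R"].T@p["t"]
    return c+d*(z-c[2])/d[2]
def proj(p,X):
    c=p["R"]@X+p["t"];return np.array([p["fx"]*c[0]/c[2]+p["cx"],p["fy"]*c[1]/c[2]+p["cy"]])
E
python3 - <<'E'
from h import *
from scipy import ndimage
p=dict(np.load("top0.npz"));im=p["img"].astype(int)
m=(im.max(2)<50);m[:185]=0;m[262:]=0;m[:,:183]=0;m[:,218:]=0
w=(im.min(2)>110);w[:200]=0;w[220:]=0;w[:,:190]=0;w[:,214:]=0
v,u=np.nonzero(m|w);print(u.min(),u.max(),v.min(),v.max(),w.sum())
r=cv2.minAreaRect(np.c_[u,v].astype(np.float32));b=cv2.boxPoints(r)
P=np.array([bp(p,q,50) for q in b]);print(b.round(1).tolist(),P.round(1).tolist())
P=P[np.argsort(P[:,0])];a=P[:2].mean(0);e=P[2:].mean(0)
d=(e-a)[:2];th=np.arctan2(d[1],d[0]);print("len",np.hypot(*d),"w",np.linalg.norm(P[0]-P[1]),"yaw",th,"slot tail",a,"front",e)
c=(a+e)[:2]/2; o=c+25*np.array([np.cos(th),np.sin(th)])
q=np.argwhere(w).mean(0)[::-1];n=bp(p,q,50);print("nub",q,n,"x in lamp",(n[:2]-o)@[np.cos(th),np.sin(th)])
R=np.array([[np.cos(th),-np.sin(th)],[np.sin(th),np.cos(th)]])
s=dict(np.load("side0.npz"))
for k,pp in(("top",p),("side",s)):
    g=pp["img"][:,:,::-1].copy()
    for box in([(-75,-18),(25,-18),(25,18),(-75,18)],[(-120,-40),(120,-40),(120,40),(-120,40)]):
        pts=np.array([proj(pp,np.r_[o+R@x,50]) for x in box]);cv2.polylines(g,[np.int32(pts*8)],True,(0,0,255),1,0,3)
    x0,y0=(140,90) if k=="top" else (170,100)
    cv2.imwrite(f"pics/{k}c.png",cv2.resize(g[y0:y0+200,x0:x0+200],None,fx=3,fy=3)[:600])
a=cv2.imread("pics/topc.png");b=cv2.imread("pics/sidec.png")
cv2.imwrite("pics/chk.png",cv2.resize(np.hstack([a,b]),(800,400)))
print("origin",o)
E
```

```text
183 212 194 261 60
[[182.89999389648438, 260.29998779296875], [194.3000030517578, 192.10000610351562], [215.60000610351562, 195.60000610351562], [204.1999969482422, 263.8999938964844]] [[442.2, 215.2, 50.0], [555.0, 199.0, 50.0], [548.0, 163.2, 50.0], [435.7, 180.3, 50.0]]
len 113.79928323655164 w 35.588094803131675 yaw -0.1472183732978526 slot tail [438.96537835 197.74543829  50.        ] front [551.53368714 181.05254395  50.        ]
nub [201.7        208.66666667] [526.62147094 186.01713494  50.        ] x in lamp 6.528660741049836
origin [519.97910608 185.73181197]
```

View pics/chk.png

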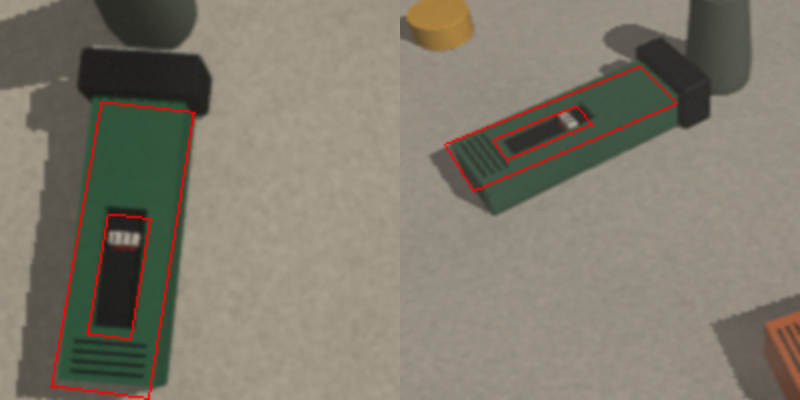

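The overlay is skewed because dark pixels from the grip ridges got into the mask. I'll keep only the slot's own connected component.

Run:
```python
from h import *
p=dict(np.load("top0.npz"));im=p["img"].astype(int)
m=(im.max(2)<50)
w=(im.min(2)>85);red=(im[...,0]>im[...,1]+8)
w=w|red
m=m|w;m[:185]=0;m[262:]=0;m[:,:183]=0;m[:,218:]=0;w&=m
n,l,st,_=cv2.connectedComponentsWithStats(m.astype(np.uint8),connectivity=4)
k=l[230,200];print(st[k])
c,_=cv2.findContours((l==k).astype(np.uint8),cv2.RETR_EXTERNAL,cv2.CHAIN_APPROX_NONE)
v,u=np.nonzero(l==k)
b=cv2.boxPoints(cv2.minAreaRect(np.c_[u,v].astype(np.float32)))
P=np.array([bp(p,q,50) for q in b]);P=P[np.argsort(P[:,0])];a=P[:2].mean(0)[:2];e=P[2:].mean(0)[:2]
d=e-a;th=np.arctan2(d[1],d[0]);o=(a+e)/2+25*np.array([np.cos(th),np.sin(th)])
print("len",np.hypot(*d),"w",np.linalg.norm(P[0]-P[1]),"yaw",th,a,e)
q=np.argwhere(w&(l==k)).mean(0)[::-1];nb=bp(p,q,50);print("nub",q,nb,(nb[:2]-o)@[np.cos(th),np.sin(th)])
R=np.array([[np.cos(th),-np.sin(th)],[np.sin(th),np.cos(th)]])
s=dict(np.load("side0.npz"));out=[]
for pp,x0,y0 in((p,140,90),(s,170,100)):
    g=cv2.resize(pp["img"][y0:y0+200,x0:x0+200,::-1],None,fx=2,fy=2)
    for box in([(-75,-18),(25,-18),(25,18),(-75,18)],[(-120,-40),(120,-40),(120,40),(-120,40)]):
        pts=np.array([proj(pp,np.r_[o+R@x,50])-[x0,y0] for x in box])*2+.5;cv2.polylines(g,[np.int32(pts*8)],True,(0,0,255),1,0,3)
    out.append(g)
cv2.imwrite("pics/chk2.png",np.hstack(out))
print("origin",o)
from cell import ctrl
st=ctrl.read_state();print(st['clock'],st['force'])
```

```text
[ 187  194   26   60 1111]
len 98.30253373090072 w 31.79803364622863 yaw -0.09850577339473718 [453.61642358 193.42048025] [551.44240906 183.75276579]
nub [201.7173913 210.2173913] [524.01828922 185.93975435  50.        ] -3.3549898682939023
origin [527.40822202 186.12795942]
0.3 [-0.15090231 -0.07341768 -0.02210345]
```

View pics/chk2.png

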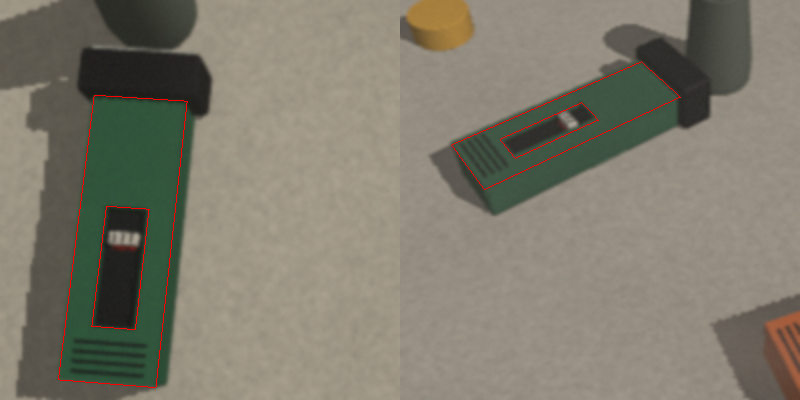

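The fit now matches both pictures: lamp origin at about (527, 186), yaw −0.1, nub off. I'll close the gripper and travel above the open part of the slot, then turn so the closing line lies along the slot.

Request:
step_arm(
  series=[
    [[0,0,0,-0.223,-0.175,0,1],[0,0,0,-0.223,-0.175,0,1],[0,0,0,-0.223,-0.175,0,1],[0,0,0,-0.223,-0.175,0,1],[0,0,0,-0.223,-0.175,0,1],[0,0,0,-0.223,-0.175,0,1],[0,0,0,-0.223,-0.175,0,1],[0,0,0,-0.223,-0.175,0,1],[0,0,0,-0.223,-0.175,0,1],[0,0,0,-0.223,-0.175,0,1],[0,0,0,-0.223,-0.175,0,1],[0,0,0,-0.223,-0.175,0,1]],
  ],
)

```text
clock: 1.5
eef_pos: [487.3, 189.9, 231.5]
tool_rot: [3.141, 0.0, 2.821]
force: [1.1, 0.3, -0.8]
width: -0.2
gripper_force: 0.0
```

Request:
step_arm(
  series=[
    [[0,0,0.19,0,0,0.06,1],[0,0,0.19,0,0,0.06,1],[0,0,0.19,0,0,0.06,1],[0,0,0.19,0,0,0.06,1],[0,0,0.19,0,0,0.06,1],[0,0,0.19,0,0,0.06,1],[0,0,0.19,0,0,0.06,1],[0,0,0.19,0,0,0.06,1],[0,0,0.19,0,0,0.06,1],[0,0,0,0,0,0.06,1],[0,0,0,0,0,0,1]],
  ],
)

```text
clock: 2.6
eef_pos: [485.7, 191.3, 140.2]
tool_rot: [-3.14, 0.001, 1.482]
force: [-0.6, -0.3, -0.0]
width: 0.2
gripper_force: 0.0
```

```bash
cat > rel.py <<'E'
from h import *
from cell import ctrl
from scipy.spatial.transform import Rotation as Ro
def rel(lx,z,ly=0,o=(527.4,186.1),th=-0.0985):
    s=ctrl.read_state();T=Ro.from_euler('xyz',s['tool_rot'])
    c,n=np.cos(th),np.sin(th);g=np.array([o[0]+c*lx-n*ly,o[1]+n*lx+c*ly,z])
    d=s['eef_pos']-np.r_[o,0]
    G=Ro.from_euler('xyz',[np.pi,0,th+np.pi/2])
    print("t",s['clock'],"pos",s['eef_pos'].round(1),"rot",np.round(s['tool_rot'],3),"w",s['width'],"F",np.round(s['force'],1))
    print("lamp xy",(c*d[0]+n*d[1]).round(1),(-n*d[0]+c*d[1]).round(1))
    print("move mm/150",(T.inv().apply(g-s['eef_pos'])/150).round(3),"turn/45",(np.degrees((T.inv()*G).as_rotvec())/45).round(3))
E
python3 - <<'E'
from rel import *
rel(-42,75)
for n in("top","side"):
    p=ctrl.get_image(n);im=p["img"][:,:,::-1]
    x0,y0=(130,70) if n=="top" else (130,30)
    c=cv2.resize(im[y0:y0+200,x0:x0+200],None,fx=2,fy=2)
    a=c if n=="top" else np.hstack([a,c])
cv2.imwrite("pics/h1.png",a)
E
```

```text
t 2.6 pos [485.7 191.3 140.2] rot [-3.140e+00  1.000e-03  1.482e+00] w 0.16459084885318057 F [-0.6 -0.3 -0. ]
lamp xy -42.0 1.1
move mm/150 [-0.007  0.001  0.435] turn/45 [-0.002  0.001  0.012]
```

View pics/h1.png

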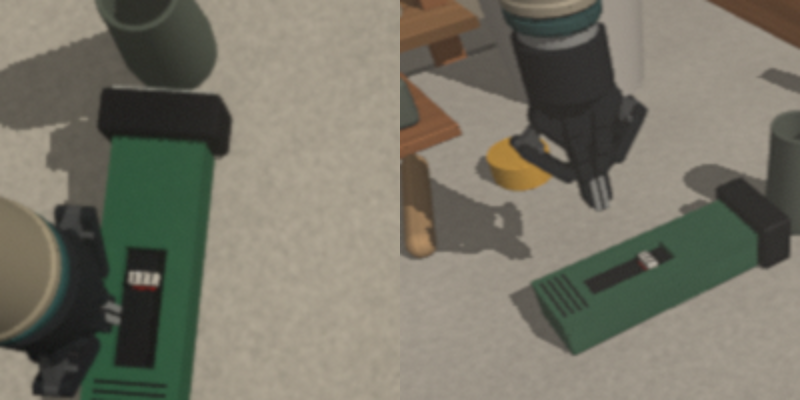

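The closed fingertips are above the slot's open part, with the closing line along the slot and nothing in the way. I'll lower to just above the top and check.

Request:
step_arm(
  series=[
    [[0,0,0.012,-0.007,0,0.13,1],[0,0,0,0,0,0.13,1],[0,0,0,0,0,0.13,1],[0,0,0,0,0,0.11,1],[0,0,0,0,0,0,1],[0,0,0,0,0,0,1]],
  ],
)

```text
clock: 3.3
eef_pos: [486.9, 190.3, 66.8]
tool_rot: [3.141, -0.0, 1.469]
force: [-0.6, -0.6, 0.2]
width: -0.2
gripper_force: 0.0
```

Run:
```python
from rel import *
rel(-42,43)
for n in("top","side"):
    p=ctrl.get_image(n);im=p["img"][:,:,::-1]
    x0,y0=(150,150) if n=="top" else (200,110)
    c=cv2.resize(im[y0:y0+100,x0:x0+100],None,fx=4,fy=4,interpolation=cv2.INTER_CUBIC)
    a=c if n=="top" else np.hstack([a,c])
cv2.imwrite("pics/h2.png",a)
```

```text
t 3.3 pos [486.9 190.3  66.8] rot [ 3.141 -0.     1.469] w -0.2028147708163391 F [-0.6 -0.6  0.2]
lamp xy -40.8 0.2
move mm/150 [-0.001 -0.008  0.159] turn/45 [ 0.    -0.001 -0.004]
```

View pics/h2.png

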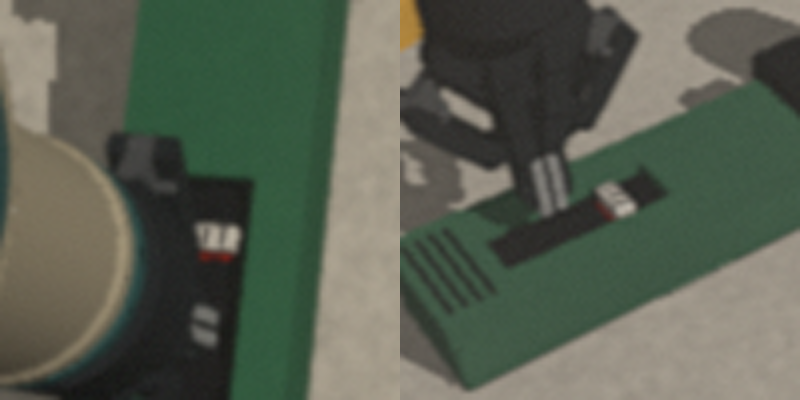

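The tip hangs over the slot behind the nub, centred across it. I'll go down into the slot slowly.

Request:
step_arm(
  series=[
    [[0,0,0,0,0,0.05,1],[0,0,0,0,0,0.05,1],[0,0,0,0,0,0.03,1],[0,0,0,0,0,0.02,1],[0,0,0,0,0,0,1],[0,0,0,0,0,0,1]],
  ],
)

```text
clock: 4.0
eef_pos: [486.4, 190.3, 43.7]
tool_rot: [-3.141, 0.0, 1.468]
force: [1.0, 0.2, -0.2]
width: -0.2
gripper_force: 0.0
```

Run:
```python
from rel import *
rel(0,44)
```

```text
t 4.0 pos [486.4 190.3  43.7] rot [-3.141  0.     1.468] w -0.15892122844687617 F [ 1.   0.2 -0.2]
lamp xy -41.2 0.1
move mm/150 [ 0.     0.274 -0.002] turn/45 [-0.     0.    -0.005]
```

Request:
step_arm(
  series=[
    [[0,0,0,0,0.03,0,1],[0,0,0,0,0.03,0,1],[0,0,0,0,0.03,0,1],[0,0,0,0,0.03,0,1],[0,0,0,0,0.03,0,1],[0,0,0,0,0.03,0,1],[0,0,0,0,0.03,0,1],[0,0,0,0,0,0,1]],
  ],
)

```text
clock: 4.8
eef_pos: [518.3, 187.0, 43.7]
tool_rot: [3.141, -0.0, 1.468]
force: [-0.6, -0.6, 0.1]
width: 0.1
gripper_force: 0.0
```

Request:
step_arm(
  series=[
    [[0,0,0,0,0.015,0,1],[0,0,0,0,0.015,0,1],[0,0,0,0,0,0,1]],
  ],
)

```text
clock: 5.1
eef_pos: [522.3, 186.6, 43.7]
tool_rot: [-3.141, 0.0, 1.468]
force: [-0.6, -0.9, -0.8]
width: 0.3
gripper_force: 0.3
```

Run:
```python
from rel import *
rel(0,44)
for n in("top","side"):
    p=ctrl.get_image(n);im=p["img"][:,:,::-1]
    x0,y0=(150,150) if n=="top" else (200,110)
    c=cv2.resize(im[y0:y0+100,x0:x0+100],None,fx=4,fy=4,interpolation=cv2.INTER_CUBIC)
    a=c if n=="top" else np.hstack([a,c])
cv2.imwrite("pics/h3.png",a)
```

```text
t 5.1 pos [522.3 186.6  43.7] rot [-3.141  0.     1.468] w 0.2729685265062321 F [-0.6 -0.9 -0.8]
lamp xy -5.2 0.0
move mm/150 [ 0.     0.034 -0.002] turn/45 [-0.     0.    -0.005]
```

View pics/h3.png

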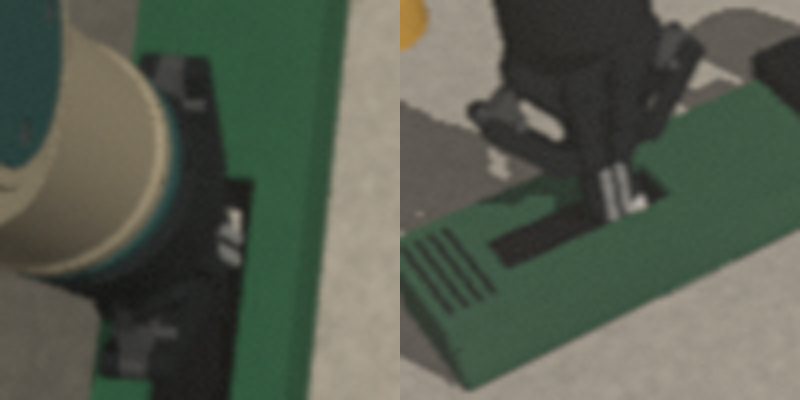

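The tip is touching the nub, at about (635, 205) in the right crop, and there's still slot ahead of it. I'll keep pushing in small steps until it reaches the stop.

Request:
step_arm(
  series=[
    [[0,0,0,0,0.015,0,1],[0,0,0,0,0.015,0,1],[0,0,0,0,0.015,0,1],[0,0,0,0,0,0,1]],
  ],
)

```text
clock: 5.6
eef_pos: [529.5, 185.9, 43.8]
tool_rot: [3.141, -0.0, 1.468]
force: [-0.4, 0.3, 0.1]
width: 0.0
gripper_force: 0.2
```

Request:
step_arm(
  series=[
    [[0,0,0,0,0.01,0,1],[0,0,0,0,0.01,0,1],[0,0,0,0,0,0,1]],
  ],
)

```text
clock: 5.9
eef_pos: [532.3, 185.6, 43.8]
tool_rot: [3.141, -0.0, 1.468]
force: [-0.3, -0.5, -0.5]
width: -0.0
gripper_force: 0.3
```

Request:
step_arm(
  series=[
    [[0,0,0,0,0.01,0,1],[0,0,0,0,0.01,0,1],[0,0,0,0,0,0,1]],
  ],
)

```text
clock: 6.2
eef_pos: [534.2, 185.4, 43.7]
tool_rot: [-3.14, 0.0, 1.468]
force: [-3.6, 0.3, 0.8]
width: 0.1
gripper_force: 1.6
```

Run:
```python
from rel import *
rel(0,44)
for n in("top","side"):
    p=ctrl.get_image(n);im=p["img"][:,:,::-1]
    x0,y0=(150,150) if n=="top" else (200,110)
    c=cv2.resize(im[y0:y0+100,x0:x0+100],None,fx=4,fy=4,interpolation=cv2.INTER_CUBIC)
    a=c if n=="top" else np.hstack([a,c])
cv2.imwrite("pics/h4.png",a)
```

```text
t 6.2 pos [534.2 185.4  43.7] rot [-3.14   0.     1.468] w 0.11744943554706645 F [-3.6  0.3  0.8]
lamp xy 6.8 -0.0
move mm/150 [-0.    -0.045 -0.002] turn/45 [-0.002  0.    -0.005]
```

View pics/h4.png

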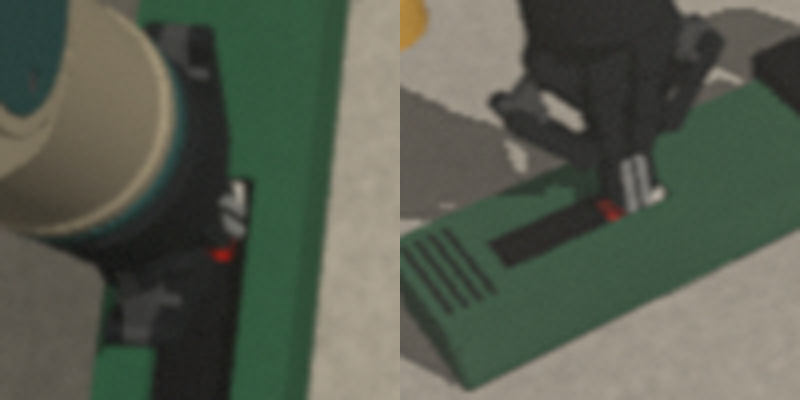

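The force has risen to 3.6 N, the nub sits at the lens end and the red "on" mark shows. I'll give it one last nudge to confirm, then back off and lift.

Request:
step_arm(
  series=[
    [[0,0,0,0,0.01,0,1],[0,0,0,0,0,0,1]],
  ],
)

```text
clock: 6.5
eef_pos: [534.3, 185.4, 43.6]
tool_rot: [-3.137, 0.0, 1.469]
force: [-6.3, 1.1, 3.7]
width: 0.2
gripper_force: 3.1
```

Request:
step_arm(
  series=[
    [[0,0,0,0,-0.04,0,1],[0,0,0,0,-0.04,0,1],[0,0,0,0,0,0,1],[0,0,0,0,0,-0.15,1],[0,0,0,0,0,-0.25,1],[0,0,0,0,0,-0.25,1],[0,0,0,0,0,-0.25,1],[0,0,0,-0.2,0,0,1],[0,0,0,-0.2,0,0,1],[0,0,0,-0.2,0,0,1],[0,0,0,0,0,0,1]],
  ],
)

```text
clock: 7.6
eef_pos: [515.6, 91.5, 179.6]
tool_rot: [3.14, 0.002, 1.461]
force: [0.3, -0.4, -0.3]
width: 0.1
gripper_force: 0.0
```

Run:
```python
from rel import *
rel(0,44)
p=ctrl.get_image("top");im=p["img"][:,:,::-1]
a=np.hstack([cv2.resize(im[150:250,150:250],None,fx=4,fy=4),cv2.resize(im[100:200,400:500],None,fx=4,fy=4)])
cv2.imwrite("pics/h5.png",a)
```

```text
t 7.6 pos [515.6  91.5 179.6] rot [3.140e+00 2.000e-03 1.461e+00] w 0.11836690118547928 F [ 0.3 -0.4 -0.3]
lamp xy -2.4 -95.3
move mm/150 [0.638 0.007 0.902] turn/45 [ 0.003  0.003 -0.014]
```

View pics/h5.png

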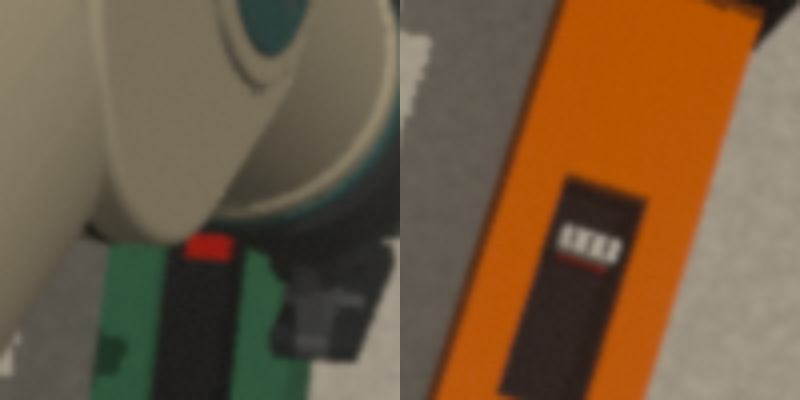

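The arm hides the green nub from above, but the full red band is exposed and the orange switch is untouched. I'll use the side view for a last check.

Run:
```python
from rel import *
p=ctrl.get_image("side");im=p["img"][:,:,::-1]
cv2.imwrite("pics/h6.png",cv2.resize(im[100:220,180:340],None,fx=4,fy=4))
for x in(-4,18):
    c,n=np.cos(-.0985),np.sin(-.0985);print(x,(proj(p,np.array([527.4+c*x,186.1+n*x,50]))-[180,100])*4)
```

```text
-4 [291.88306297 241.46031216]
18 [326.8407297  225.56463459]
```

View pics/h6.png

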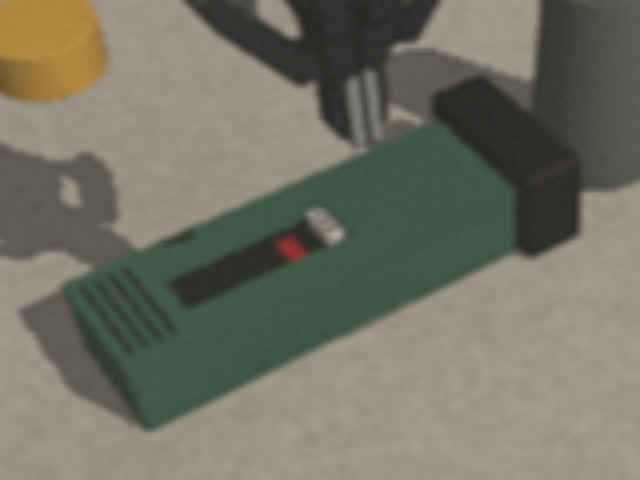

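The nub is at about (325, 225), right where fully on should be (327, 226), and the gripper is clear of everything.

```bash
python3 -c "
from cell import ctrl
print(ctrl.finish_job())"
```

```text
the job is handed in; nothing more can be done
None
```

The green lamp's switch is slid fully towards the lens, the orange switch was left at off, and the job was handed in with the arm clear; no verdict was returned.

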